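# Clamp a casting in the welding jig and lock the hold-down screw

### The job

Get the casting held for welding: first slide the jig's tray in by its post until the pawl clicks behind it. Then loosen the lock ring under the knob, turn the knob clockwise until the foot bears firmly on the casting without being forced, and turn the lock ring tight again so the setting stays; let go and leave everything else on the bench as it is.

Things in the scene. Friction and masses are not known exactly. Their poses are not given: they have to be found in the camera images.
- jig: Welding jig, fixed to the bench: aluminium base 112 x 275 x 10 mm with a grey C-frame. Origin on the bench under the vertical spindle, z up, +y the tray's way in, towards the column. Base: y -190 to +85 mm, x -56 to +56. Column at y 60 to 85; its beam (34 wide, top 88 mm above the bench) overhangs to y = -22. On the spindle above the beam: lock ring, then knob.
- tray (a joint): Travel (m) of the sliding steel tray along the jig's +y: 0 as found, 0.055 at its end stop. The pawl clicks in behind the tooth on the tray's side at about 0.049 and then keeps the tray from going back below about 0.047. Sliding takes 2 N, 3 to 6 N more at the pawl.
- tray_post (a point): Centre of the top of the tray's upright round steel post, 12 mm in diameter, standing 40 mm above the tray (top 60 mm above the bench). It moves with the tray and is 170 mm from the spindle before and 115 mm after the tray is in.
- pawl (a joint): Swing (rad) of the sprung pawl, a steel finger 45 x 6 x 8 mm lying on the base at the tray's +x side: 0 at rest (before the tray's tooth reaches it, and again once it has clicked in behind the tooth), up to 0.6 pushed aside.
- pawl_tip (a point): Top of the pawl's free end.
- lock_ring (a joint): Turn (rad) of the lock ring, counter-clockwise from above counts up: starts tight, near 0; beyond 0.6 the knob is free; hard stops at -0.15 (fully tight) and 1.6. Drags with 0.3 N m, stays where left. Tight: below 0.15. From 0.5 down it lifts pins into notches every 0.26 rad under the knob, which draws the knob to the nearest notch (up to 0.13 rad: 10 N more or less at the foot) and locks it.
- ring_grip (a point): Centre of the lock ring: plain knurled steel, 50 mm diameter, 14 mm high, coaxial with the vertical spindle; this point is 107 mm above the bench; 12 mm of free height between ring and beam. Gripped across its diameter from above with the knob standing between the fingers (knob top 39 mm above this point).
- adjuster (a joint): Turn (rad) of the knob, clockwise seen from above counts up and lowers the foot 4 mm per rad; range -0.3 to 3.2. Blocked while the ring is tight; else drags with 0.12 N m plus 0.004 N m per newton under the foot: contact, 0.8 to 2.1 rad after the start, is felt as a rise over the torque of free turning. It does not rise or fall; let go unlocked, it springs back if the foot presses over 30 N.
- knob_grip (a point): On the axis of the knob, at gripping height, 136 mm above the bench: round dark steel knurled knob, 28 mm in diameter, 24 mm high (from 14 mm below this point to 10 mm above), on a flange of 44 mm diameter, 4 mm thick, which lies 4 mm above the lock ring.
- foot: The hold-down foot under the beam: steel disc of 18 mm diameter on the spindle, sprung: it gives 1 mm per 20 N. Origin at the centre of its underside; found 4 to 8 mm above the casting's height. It should end pressing on the casting with 5 to 50 N; more than 80 N would break the stone.
- work: The casting to be clamped: a plaster block 40 x 34 x 16 mm with a metal bar 32 x 18 x 4 mm on top (20 mm in all), lying loose in the low-rimmed nest of the tray, which comes under the foot when the tray is in. Origin at the centre of its underside, z up.
- spare_model: Bystander, to be left alone: a plain round plaster model with teeth, 52 mm across, 23 mm high; origin at the centre of its underside.
- spray_can: Bystander, to be left alone: a white spray can, 44 mm across, 130 mm tall; origin at the centre of its underside.
- wire_spool: Bystander, to be left alone: a brass wire spool, 48 mm across, 26 mm high; origin at the centre of its underside.
- jar: Bystander, to be left alone: a small glass jar, 48 mm across, 50 mm tall; origin at the centre of its underside.
- wax_knife: Bystander, to be left alone: a spatula 160 mm long, lying; origin at the centre of its underside.
- bowl: Bystander, to be left alone: a white bowl, 90 mm across; origin at the centre of its underside.
- brush: Bystander, to be left alone: a brush 150 mm long, lying; origin at the centre of its underside.
There are look-alikes about, which are no part of the job. Leave any green or pink look-alike of the work alone.

How it is judged:
By the outcome, as a careful person would: the job done as asked, in the order asked, and still so for the second after the job is handed in, with the robot touching nothing.
It also fails if it takes over 72 s, if anything falls off the work surface, if the arm or the gripper's body presses on something with over 40 N, if the wrist force passes 120 N, or if a joint passes its speed limit or range.

### The arm

A 6-joint arm with a two-finger parallel gripper is mounted at the origin on the work surface. World frame = base frame: x ahead of the robot, y to its left, z up, the work surface at z = 0. Lengths are in m, angles in rad, forces in N, time in s.
With the tool pointing down it reaches from about 0.4 to 0.825 m from the base axis. Payload 7 kg.
Tool frame: the origin (TCP) lies on the centre line of the jaws, within the pads' length; the fingertips stand 14 mm ahead of it and the grasp point (between the pads) lies 5 mm behind it; z points along the fingers, y is the line along which they close (so a half turn about z gives the same grasp; the last joint's range is limited). The gripper opens to 88 mm and grips with 3 to 60 N. Pads are 19 mm wide; open, the fingers measure 130 mm over their backs; the gripper's body (78 mm by 193 mm) begins 47 mm behind the grasp point.
Start: joints at [-0.955, 0.359, 0.012, 0, -1.224, -0.288], TCP at [0.217, -0.639, 0.241] pointing down, gripper open.
Joint ranges: [-3.07, 3.07], [-1.43, 2.12], [-1.02, 1.25], [-3.03, 1.67], [-3.05, -0], [-3.03, 3.03]. Speed limits (rad/s): [2.39, 2.39, 3.01, 3.14, 3.14, 3.14].

### API

Orientations are given as [roll, pitch, yaw] about the fixed x, y, z axes, in that order (R = Rz(yaw) Ry(pitch) Rx(roll)).
In Python, from station import arm gives the robot as it stands.
- The arm moves only by the tool move_arm, never from a script. Its argument "rows" is a list of rows, each an object with "translation": the shift along the tool's x, y, z in cm, a list of three; "rot": the turn, a rotation vector about the tool's x, y, z in degrees, a list of three; "hand": the closure, from 0 (fully open) to 1 (shut). A call has 1 to 8 rows; each row is the pose to reach, as a shift and turn from the pose commanded when the call began, along the tool's axes at that moment; what a row does not reach only later rows make up. A row lasts 1/12 s, in which the tool goes at most 41.7 mm and 7.16 degrees, less where a joint would pass 70% of its speed; a pose out of reach is approached as far as the arm can. A call with a gripper value outside its range is refused whole. The fingers move at their own pace and stop on an object; "squeeze" is the grip in N (left out, the last holds). Time passes only in rows, so rows that repeat a pose let the fingers close. It gives the time, the measured TCP pose, the force, the opening and the grip force at its end, in the units of the state.
- arm.get_state(): the state, without advancing time (a new reading comes with each control period).
- arm.grab_frame(name): name is "scene" or "top" or "wrist"; returns (picture, depth): 384x512x3 uint8, red, green, blue; 384x512 float32, m along the optical axis (not along the pixel's ray), 0 where there is no reading.
- arm.camera_params(name): a dict with "vfov" (degrees; the focal length in pixels is half the picture's height over the tangent of half this angle, whatever the lens; pixels are square), "cx", "cy" (the principal point, pixels), "position" and "orientation" of the camera in the world; the wrist camera has in their place "tool_from_camera" (4x4, takes a point from camera to tool coordinates, whose origin is the TCP and whose axes are the flange's). Camera axes: x right, y down, z forward; pixel columns grow to the right and rows downward; lengths in m; the calibration is good to about 2 mm. A picture is of the moment at which its call begins: read the wrist's pose just before it. camera_params takes no time and is no camera call.
- arm.job_done(): hands the job in; it is judged then, once.
Trained networks look in the newest picture that a camera, given by its name, has taken for a name from the list of things; names that differ only in an ending like _2 or _b are one class to them, and where a whole thing is asked for, a point or a joint stands for the part that bears it (a point fixed in the world has none). Each returns a list of dicts, best first, with "p" (0 to 1); they miss things now and then, are a little off and sometimes report something else, mostly with a low value. They report only what shows in the picture. A call takes as long as a camera call. They do not tell look-alikes from the thing itself.
- arm.search_frame(label, camera): "point" ([x, y, z] in m, in the coordinates of the camera as it stood for that picture, good to about 4 mm: the middle of the surface that is visible of it).
- arm.pinpoint(label, camera): "point" ([x, y, z] in m, in the coordinates of the camera as it stood for that picture, good to about 4 mm: a listed point, or the origin of a listed thing).
The state is a dict: "t": time; "q": joint angles; "qd": joint speeds; "joint_efforts": joint torques, N m; "eef_pos": TCP position; "ee_rot": TCP orientation; "force": force on the tool from outside, world axes, zero at the start; "moment": the same for the moment, N m; "width": finger opening in m; "gripper_force": force on a finger pad.
Only numpy, scipy, OpenCV 4.12 (cv2) and the standard library are available. Lean on these libraries where they do the work, as an engineer would, in place of code of your own. Each camera call takes 0.05 s, during which the arm holds its last target. There are 200 camera calls.

## Working session

There is one attempt and no reset: what is moved stays moved. The work goes in short steps, Python scripts to look and compute and a tool call to move; the robot and the scene stay as the last step left them, time stands still between calls to the robot, and variables do not carry over. Pictures are saved under pics/ and viewed, at most 10 in all, crops included, and the job is handed in when it is done.

Besides the shell and the picture viewer there is one more tool, called by a JSON object that holds its "method" and its "body". move_arm: Moves the arm, as the interface text tells. Its arguments: {"type":"object","properties":{"rows":{"type":"array","items":{"type":"object","properties":{"translation":{"type":"array","items":{"type":"number"}},"rot":{"type":"array","items":{"type":"number"}},"hand":{"type":"number"}}}},"squeeze":{"type":"number"}},"required":["rows"]}

```bash
mkdir -p pics; cat > h.py <<'E'
import numpy as np, cv2
from station import arm
from scipy.spatial.transform import Rotation as R
def cam(name):
    p=arm.camera_params(name)
    if 'position' in p:
        o=np.array(p['orientation'])
        Rm=o if o.shape==(3,3) else R.from_euler('xyz',o).as_matrix()
        return p,Rm,np.array(p['position'])
    s=arm.get_state(); T=np.array(p['tool_from_camera']); Rt=R.from_euler('xyz',s['ee_rot']).as_matrix()
    return p,Rt@T[:3,:3],Rt@T[:3,3]+np.array(s['eef_pos'])
def w(c,pt): return c[1]@np.array(pt)+c[2]
def pix(c,P,h=384):
    f=h/2/np.tan(np.radians(c[0]['vfov'])/2); q=c[1].T@(np.array(P)-c[2]); return np.array([c[0]['cx']+f*q[0]/q[2],c[0]['cy']+f*q[1]/q[2]])
def unpix(c,u,v,d,h=384):
    f=h/2/np.tan(np.radians(c[0]['vfov'])/2); return w(c,[(u-c[0]['cx'])/f*d,(v-c[0]['cy'])/f*d,d])
def save(im,fn): cv2.imwrite('pics/'+fn,im[:,:,::-1])
E
python3 - <<'E'
from h import *
print(arm.get_state())
for n in ['scene','top','wrist']: print(n,arm.camera_params(n))
ims=[]
for n in ['scene','top']:
    c=cam(n); im,d=arm.grab_frame(n); save(im,n+'0.png')
    for l in ['jig','tray_post','pawl_tip','ring_grip','knob_grip','foot','work']:
        for r in arm.pinpoint(l,n)[:3]:
            P=w(c,r['point']); print(n,l,round(r['p'],2),P.round(4),pix(c,P).round())
E
```

```text
{'t': 0.0, 'q': array([-9.54880775e-01,  3.59392432e-01,  1.10625855e-02, -3.55889779e-04,
       -1.22412447e+00, -2.88082352e-01]), 'qd': array([ 6.98229969e-04, -3.24689183e-06,  5.09090558e-04, -1.67621972e-04,
        2.34328732e-04, -1.19624721e-03]), 'joint_efforts': array([ 2.63577949e-04, -5.82722068e+01,  2.93049306e+01,  6.99683994e+00,
        6.93411188e-03, -1.94066815e-04]), 'eef_pos': array([ 0.2171562 , -0.63861328,  0.23961968]), 'ee_rot': array([ 3.13990793e+00, -1.50333468e-04, -2.81388053e+00]), 'force': array([-0.31691676, -0.19685835, -0.83381856]), 'moment': array([-0.00713302,  0.00011366,  0.01163704]), 'gripper_force': 0.0, 'width': 0.08762275199608663}
scene {'vfov': 46.262046482349696, 'cx': 251.3210542324275, 'cy': 192.27009231338326, 'position': array([ 1.29835827, -0.51997598,  0.72369838]), 'orientation': array([-2.14341047,  0.00701633,  0.9709034 ])}
top {'vfov': 53.39403690054796, 'cx': 262.28849735400223, 'cy': 189.4245205708306, 'position': array([ 0.38606121, -0.02586836,  0.9945688 ]), 'orientation': array([-2.97849611,  0.02391672, -1.5592695 
[... 912 characters left out ...]
 0.58 [ 0.5256 -0.0103  0.0494] [247. 218.]
scene work 0.61 [ 0.5613 -0.2678 -0.0008] [162. 282.]
scene work 0.5 [ 0.5462 -0.0657  0.0177] [233. 240.]
scene work 0.49 [ 0.3487  0.0675 -0.0009] [236. 194.]
top jig 0.58 [ 0.5286 -0.0116 -0.002 ] [267. 197.]
top tray_post 0.76 [ 0.5776 -0.1732  0.0605] [331. 175.]
top pawl_tip 0.5 [ 0.573 -0.011  0.021] [266. 179.]
top ring_grip 0.45 [ 0.5294 -0.0099  0.1067] [265. 191.]
top knob_grip 0.65 [ 0.5354 -0.0077  0.1387] [264. 186.]
top knob_grip 0.58 [ 6.575e-01 -2.000e-04  1.000e-04] [263. 150.]
top work 0.69 [ 0.3389 -0.0747  0.0029] [291. 271.]
top work 0.65 [ 0.5427 -0.0639  0.0239] [287. 191.]
top work 0.53 [ 0.3548  0.0684 -0.0006] [235. 264.]
```

View pics/scene0.png

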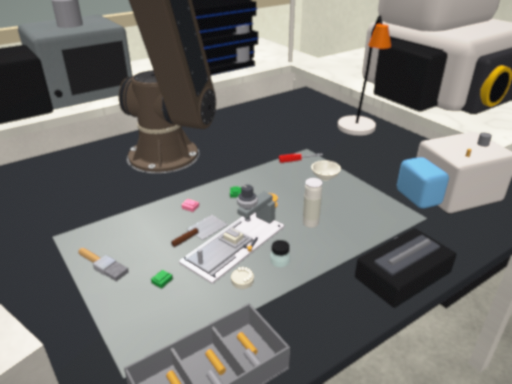

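View pics/top0.png

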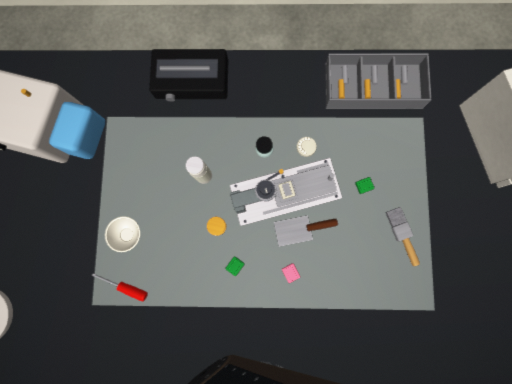

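The scene picture shows the jig at about (235,225), with the knob at (247,191), the post at (199,251) and the casting in the tray at (233,240). Candidates for the work, in scene pixels:
- casting on the tray, (233,240)
- green blocks, (162,279) and (236,191)
- pink block, (190,205)

I choose the one on the tray. In the top picture the post is at (331,175), the knob at (265,190) and the work at (287,190). The spray can is at (200,170), the jar at (264,146) and the spare model at (306,147).

```bash
cat >> h.py <<'E'
def rel(P,yawdeg):
    s=arm.get_state(); Rt=R.from_euler('xyz',s['ee_rot']); Rg=R.from_euler('xyz',[np.pi,0,np.radians(yawdeg)])
    t=Rt.inv().apply(np.array(P)-s['eef_pos'])*100; r=(Rt.inv()*Rg).as_rotvec(degrees=True)
    print('trans cm',t.round(2),'rot deg',r.round(2)); return t,r
E
python3 -c "
from h import *
rel([0.58,-0.19,0.26],-74)"
```

```text
trans cm [-48.8   30.84  -1.94] rot deg [ -0.    -0.   -87.22]
```

{"method": "move_arm", "body": {"rows": [{"translation":[-30,19,-2],"rot":[0,0,-56],"hand":0},{"translation":[-30,19,-2],"rot":[0,0,-56],"hand":0},{"translation":[-30,19,-2],"rot":[0,0,-56],"hand":0},{"translation":[-30,19,-2],"rot":[0,0,-56],"hand":0},{"translation":[-30,19,-2],"rot":[0,0,-56],"hand":0},{"translation":[-30,19,-2],"rot":[0,0,-56],"hand":0},{"translation":[-30,19,-2],"rot":[0,0,-56],"hand":0},{"translation":[-30,19,-2],"rot":[0,0,-56],"hand":0}]}}

```text
t: 1.47
eef_pos: [0.427, -0.3782, 0.2598]
ee_rot: [-3.141, -0.0, -1.83]
force: [-0.1, -1.1, 0.0]
width: 0.0876
gripper_force: 0.0
```

```bash
python3 -c "
from h import *
rel([0.58,-0.19,0.26],-74)"
```

```text
trans cm [-2.211e+01 -9.960e+00 -1.000e-02] rot deg [-4.000e-02 -2.000e-02 -3.085e+01]
```

{"method": "move_arm", "body": {"rows": [{"translation":[-22.1,-10,0],"rot":[0,0,-31],"hand":0.5},{"translation":[-22.1,-10,0],"rot":[0,0,-31],"hand":0.5},{"translation":[-22.1,-10,0],"rot":[0,0,-31],"hand":0.5},{"translation":[-22.1,-10,0],"rot":[0,0,-31],"hand":0.5},{"translation":[-22.1,-10,0],"rot":[0,0,-31],"hand":0.5},{"translation":[-22.1,-10,0],"rot":[0,0,-31],"hand":0.5},{"translation":[-22.1,-10,0],"rot":[0,0,-31],"hand":0.5},{"translation":[-22.1,-10,0],"rot":[0,0,-31],"hand":0.5}]}}

```text
t: 2.13
eef_pos: [0.5817, -0.1912, 0.2588]
ee_rot: [3.141, 0.0, -1.292]
force: [-1.2, 0.4, 0.3]
width: 0.045
gripper_force: 0.0
```

```bash
cat > look.py <<'E'
import sys
from h import *
c=cam('wrist'); im,d=arm.grab_frame('wrist'); save(im,sys.argv[1]+'.png'); np.save(sys.argv[1]+'.npy',d)
for l in sys.argv[2:]:
    for r in arm.pinpoint(l,'wrist')[:2]:
        P=w(c,r['point']); print(l,round(r['p'],2),P.round(4),pix(c,P).round())
s=arm.get_state(); print(s['t'],s['eef_pos'],s['ee_rot'],s['q'])
E
python3 look.py w1 tray_post pawl_tip ring_grip knob_grip work foot jig spray_can jar
```

```text
tray_post 0.7 [ 0.5797 -0.1737  0.0563] [253. 185.]
knob_grip 0.63 [ 0.5795 -0.1741  0.0577] [254. 185.]
work 0.95 [ 0.562  -0.2687 -0.0039] [287. 108.]
work 0.81 [ 0.5438 -0.0593  0.0209] [256. 262.]
foot 0.47 [ 0.5321 -0.0058  0.0462] [254. 307.]
jig 0.68 [ 0.5318 -0.0091  0.0042] [255. 287.]
2.6333 [ 0.58038406 -0.19348729  0.25951011] [-3.14128174e+00 -7.64847628e-05 -1.29625598e+00] [-2.91305691e-03  2.44031281e-01 -1.06094913e-01 -1.23521737e-05
 -1.22035016e+00  2.77457658e-01]
```

View pics/w1.png

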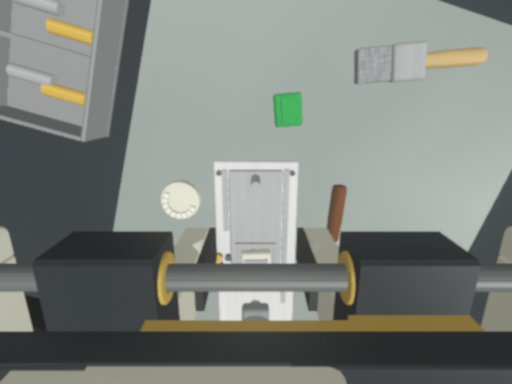

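The wrist picture shows the jig base lying straight in the image, with edges at columns 215 and 298. The post top is at (255,182), the casting in the tray at (256,258), the spare model at (181,200) and a green look-alike at (288,109). Next I'll refine the post and spindle from depth.

```bash
cat > dep.py <<'E'
from h import *
def cloud(c,d):
    v,u=np.mgrid[:384,:512]; f=192/np.tan(np.radians(c[0]['vfov'])/2)
    P=np.stack([(u-c[0]['cx'])/f*d,(v-c[0]['cy'])/f*d,d],-1); return P@c[1].T+c[2], d>0
def cl(P,ok,ctr,rad,z0,z1,n):
    m=ok&(np.linalg.norm(P[...,:2]-ctr,axis=-1)<rad)&(P[...,2]>z0)&(P[...,2]<z1); q=P[m]
    if len(q): print(n,len(q),'mid',((q.min(0)+q.max(0))/2).round(4),'med',np.median(q,0).round(4),'ext',np.ptp(q,0).round(4))
E
python3 - <<'E'
from dep import *
c=cam('wrist');P,ok=cloud(c,np.load('w1.npy')); cl(P,ok,[.579,-.175],.02,.052,.07,'post wrist')
for n in ['top','scene']:
    c=cam(n);_,d=arm.grab_frame(n);P,ok=cloud(c,d)
    cl(P,ok,[.53,-.01],.03,.138,.155,n+' knob'); cl(P,ok,[.53,-.01],.04,.1,.116,n+' ring');cl(P,ok,[.579,-.175],.02,.05,.07,n+' post')
E
```

```text
post wrist 95 mid [ 0.5777 -0.1767  0.0571] med [ 0.5777 -0.1778  0.0603] ext [0.0114 0.0119 0.0096]
top post 24 mid [ 0.5766 -0.1737  0.0578] med [ 0.5754 -0.1735  0.0602] ext [0.0114 0.0108 0.0125]
scene knob 85 mid [ 0.5316 -0.0134  0.1426] med [ 0.5339 -0.0143  0.1443] ext [0.0263 0.0293 0.0087]
scene ring 146 mid [ 0.5329 -0.0138  0.1079] med [ 0.5473 -0.0251  0.1108] ext [0.0482 0.0494 0.0157]
scene post 27 mid [ 0.5778 -0.176   0.056 ] med [ 0.5794 -0.1772  0.0574] ext [0.0091 0.0116 0.0102]
```

```bash
python3 -c "
from h import *
rel([0.5775,-0.1755,0.042],-74)
print(R.from_euler('xyz',arm.get_state()['ee_rot']).as_matrix().round(4))"
```

```text
trans cm [-1.79 -0.19 21.74] rot deg [-0.01 -0.   -0.24]
[[ 2.715e-01 -9.624e-01  1.000e-04]
 [-9.624e-01 -2.715e-01  0.000e+00]
 [ 0.000e+00 -1.000e-04 -1.000e+00]]
```

{"method": "move_arm", "body": {"rows": [{"translation":[-1.8,-0.2,4],"rot":[0,0,-0.2],"hand":0.65},{"translation":[-1.8,-0.2,8],"rot":[0,0,-0.2],"hand":0.65},{"translation":[-1.8,-0.2,12],"rot":[0,0,-0.2],"hand":0.65},{"translation":[-1.8,-0.2,15],"rot":[0,0,-0.2],"hand":0.65},{"translation":[-1.8,-0.2,18],"rot":[0,0,-0.2],"hand":0.65},{"translation":[-1.8,-0.2,20.5],"rot":[0,0,-0.2],"hand":0.65},{"translation":[-1.8,-0.2,21.7],"rot":[0,0,-0.2],"hand":0.65},{"translation":[-1.8,-0.2,21.7],"rot":[0,0,-0.2],"hand":0.65}]}}

```text
t: 3.4
eef_pos: [0.5755, -0.175, 0.0389]
ee_rot: [3.136, 0.002, -1.292]
force: [-1.2, -0.3, -0.5]
width: 0.0309
gripper_force: 0.0
```

{"method": "move_arm", "body": {"rows": [{"translation":[0,0,0],"rot":[0,0,0],"hand":1},{"translation":[0,0,0],"rot":[0,0,0],"hand":1},{"translation":[0,0,0],"rot":[0,0,0],"hand":1},{"translation":[0,0,0],"rot":[0,0,0],"hand":1}], "squeeze": 30}}

```text
t: 3.73
eef_pos: [0.5781, -0.1753, 0.0438]
ee_rot: [-3.14, -0.001, -1.292]
force: [1.1, 0.2, 4.9]
width: 0.0114
gripper_force: 30.0
```

{"method": "move_arm", "body": {"rows": [{"translation":[-0.6,0,0],"rot":[0,0,0],"hand":1},{"translation":[-1.3,0,0],"rot":[0,0,0],"hand":1},{"translation":[-2.0,0,0],"rot":[0,0,0],"hand":1},{"translation":[-2.7,0,0],"rot":[0,0,0],"hand":1},{"translation":[-3.4,0,0],"rot":[0,0,0],"hand":1},{"translation":[-4.1,0,0],"rot":[0,0,0],"hand":1},{"translation":[-4.7,0,0],"rot":[0,0,0],"hand":1},{"translation":[-5.2,0,0],"rot":[0,0,0],"hand":1}]}}

```text
t: 4.4
eef_pos: [0.5638, -0.1248, 0.0437]
ee_rot: [-3.14, -0.001, -1.291]
force: [-0.8, -2.1, 6.2]
width: 0.0115
gripper_force: 30.0
```

{"method": "move_arm", "body": {"rows": [{"translation":[-0.1,0,0],"rot":[0,0,0],"hand":1},{"translation":[-0.1,0,0],"rot":[0,0,0],"hand":1},{"translation":[-0.1,0,0],"rot":[0,0,0],"hand":1}]}}

```text
t: 4.65
eef_pos: [0.5634, -0.1235, 0.0437]
ee_rot: [-3.14, -0.0, -1.291]
force: [-2.5, 1.0, 7.7]
width: 0.0113
gripper_force: 30.0
```

{"method": "move_arm", "body": {"rows": [{"translation":[0,0,0],"rot":[0,0,0],"hand":1},{"translation":[0.2,0,0],"rot":[0,0,0],"hand":1},{"translation":[0.5,0,0],"rot":[0,0,0],"hand":1},{"translation":[0.8,0,0],"rot":[0,0,0],"hand":1},{"translation":[1.0,0,0],"rot":[0,0,0],"hand":1}], "squeeze": 5}}

```text
t: 5.07
eef_pos: [0.566, -0.1327, 0.0428]
ee_rot: [-3.14, 0.001, -1.292]
force: [-1.6, 8.1, 1.1]
width: 0.0123
gripper_force: 5.0
```

{"method": "move_arm", "body": {"rows": [{"translation":[0,0,0],"rot":[0,0,0],"hand":0.65},{"translation":[0,0,0],"rot":[0,0,0],"hand":0.65},{"translation":[0,0,-4],"rot":[0,0,0],"hand":0.65},{"translation":[0,0,-8],"rot":[0,0,0],"hand":0.5},{"translation":[0,0,-12],"rot":[0,0,0],"hand":0.2},{"translation":[0,0,-16],"rot":[0,0,0],"hand":0},{"translation":[3,0,-19],"rot":[0,0,0],"hand":0},{"translation":[3,0,-19],"rot":[0,0,0],"hand":0}]}}

```text
t: 5.73
eef_pos: [0.578, -0.1652, 0.2402]
ee_rot: [-3.131, -0.006, -1.291]
force: [2.1, 0.4, 1.6]
width: 0.0585
gripper_force: 0.0
```

```bash
python3 look.py w2 tray_post pawl_tip knob_grip work foot jig
python3 - <<'E'
from dep import *
c=cam('wrist');P,ok=cloud(c,np.load('w2.npy')); cl(P,ok,[.563,-.123],.02,.055,.07,'post wrist')
for n in ['top','scene']:
    c=cam(n);im,d=arm.grab_frame(n);P,ok=cloud(c,d);save(im,n+'2.png')
    cl(P,ok,[.563,-.123],.02,.05,.07,n+' post');cl(P,ok,[.53,-.01],.03,.138,.155,n+' knob')
    for l in ['tray_post','pawl_tip','knob_grip']:
        for r in arm.pinpoint(l,n)[:2]: print(n,l,round(r['p'],2),w(c,r['point']).round(4))
a=cv2.imread('pics/w2.png')[130:384,160:360]; cv2.imwrite('pics/w2c.png',cv2.resize(a,None,fx=2.3,fy=2.3,interpolation=cv2.INTER_CUBIC))
E
```

```text
tray_post 0.66 [ 0.5675 -0.1258  0.0601] [257. 212.]
work 0.78 [ 5.652e-01 -2.654e-01 -5.000e-04] [292.  89.]
work 0.46 [ 0.5264 -0.0113  0.0191] [263. 286.]
foot 0.47 [ 0.5331 -0.0088  0.0457] [258. 298.]
6.0833 [ 0.57338313 -0.16216976  0.23093382] [ 3.13926914e+00  7.46974338e-04 -1.29150973e+00] [ 5.19515454e-02  2.37504175e-01 -1.81223905e-01 -2.23131511e-04
 -1.15450035e+00  2.27426398e-01]
top post 23 mid [ 0.5636 -0.1274  0.0574] med [ 0.5621 -0.1273  0.0606] ext [0.0111 0.01   0.0127]
top knob 49 mid [ 0.5294 -0.019   0.1438] med [ 0.5288 -0.0189  0.1462] ext [0.0261 0.0092 0.0113]
top tray_post 0.65 [ 0.563  -0.1268  0.0603]
top pawl_tip 0.48 [ 0.5729 -0.0112  0.0185]
top knob_grip 0.59 [ 0.5353 -0.0092  0.1396]
scene post 26 mid [ 0.5649 -0.1303  0.0566] med [ 0.567  -0.131   0.0584] ext [0.0108 0.0107 0.0095]
scene knob 84 mid [ 0.5318 -0.0135  0.1429] med [ 0.534  -0.0151  0.1447] ext [0.0238 0.0308 0.0092]
scene tray_post 0.65 [ 0.5655 -0.1299  0.0596]
scene pawl_tip 0.44 [ 0.5266 -0.0133  0.1102]
scene pawl_tip 0.43 [ 0.5713 -0.012   0.0209]
scene knob_grip 0.71 [ 0.5288 -0.0158  0.1312]
```

View pics/w2c.png

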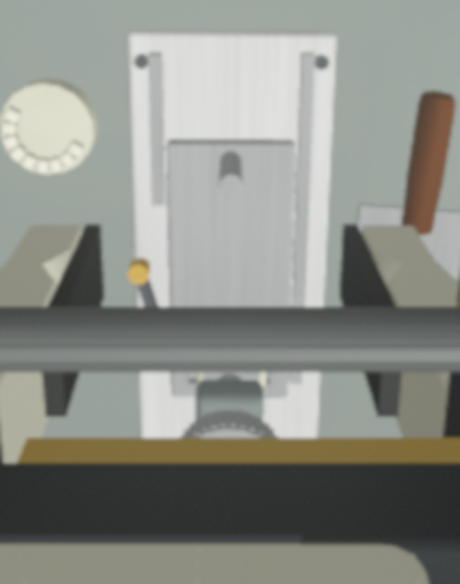

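The crop shows the tray pushed in, with the post at (231,165), the pawl at (145,285) and the knob rim at (230,425). The post moved 48 mm and a 10 mm pull-back met 8 N, so the pawl holds. I'll ease the tray a few mm further in, away from the catch limit.

```bash
python3 -c "
from h import *
rel([0.564,-0.1285,0.042],-74)"
```

```text
trans cm [-3.54  0.03 19.02] rot deg [ 0.01  0.   -0.01]
```

{"method": "move_arm", "body": {"rows": [{"translation":[-3.5,0,2],"rot":[0,0,0],"hand":0.65},{"translation":[-3.5,0,6],"rot":[0,0,0],"hand":0.65},{"translation":[-3.5,0,10],"rot":[0,0,0],"hand":0.65},{"translation":[-3.5,0,14],"rot":[0,0,0],"hand":0.65},{"translation":[-3.5,0,17],"rot":[0,0,0],"hand":0.65},{"translation":[-3.5,0,19],"rot":[0,0,0],"hand":0.65},{"translation":[-3.5,0,19],"rot":[0,0,0],"hand":1},{"translation":[-3.5,0,19],"rot":[0,0,0],"hand":1}], "squeeze": 20}}

```text
t: 7.15
eef_pos: [0.5641, -0.1291, 0.0417]
ee_rot: [3.139, 0.0, -1.292]
force: [0.7, -0.5, 1.3]
width: 0.0404
gripper_force: 0.0
```

{"method": "move_arm", "body": {"rows": [{"translation":[0,0,0],"rot":[0,0,0],"hand":1},{"translation":[0,0,0],"rot":[0,0,0],"hand":1},{"translation":[-0.2,0,0],"rot":[0,0,0],"hand":1},{"translation":[-0.4,0,0],"rot":[0,0,0],"hand":1},{"translation":[-0.6,0,0],"rot":[0,0,0],"hand":1},{"translation":[-0.6,0,0],"rot":[0,0,0],"hand":1},{"translation":[-0.6,0,0],"rot":[0,0,0],"hand":1}]}}

```text
t: 7.73
eef_pos: [0.5633, -0.123, 0.0435]
ee_rot: [-3.14, -0.0, -1.291]
force: [-1.7, -0.0, 8.7]
width: 0.0112
gripper_force: 20.0
```

{"method": "move_arm", "body": {"rows": [{"translation":[0,0,0],"rot":[0,0,0],"hand":0.65},{"translation":[0,0,0],"rot":[0,0,0],"hand":0.65},{"translation":[0,0,-4],"rot":[0,0,0],"hand":0.65},{"translation":[0,0,-8],"rot":[0,0,0],"hand":0.5},{"translation":[0,0,-12],"rot":[0,0,0],"hand":0.2},{"translation":[0,0,-16],"rot":[0,0,0],"hand":0},{"translation":[3,0,-18],"rot":[0,0,0],"hand":0},{"translation":[3,0,-18],"rot":[0,0,0],"hand":0}]}}

```text
t: 8.4
eef_pos: [0.5745, -0.1544, 0.2286]
ee_rot: [-3.133, -0.004, -1.291]
force: [1.3, 1.1, 0.1]
width: 0.058
gripper_force: 0.0
```

```bash
python3 - <<'E'
from dep import *
for n in ['top','scene']:
    c=cam(n);im,d=arm.grab_frame(n);P,ok=cloud(c,d)
    cl(P,ok,[.563,-.123],.02,.05,.07,n+' post');cl(P,ok,[.53,-.01],.03,.138,.155,n+' knob');cl(P,ok,[.53,-.01],.04,.1,.116,n+' ring')
rel([.5305,-.0122,.2],-100)
E
```

```text
top post 21 mid [ 0.5622 -0.1254  0.0566] med [ 0.5615 -0.1249  0.061 ] ext [0.0097 0.0092 0.0129]
top knob 88 mid [ 0.5293 -0.0111  0.1466] med [ 0.5291 -0.0077  0.1464] ext [0.0273 0.0249 0.0082]
top ring 51 mid [ 0.5304 -0.0164  0.1092] med [ 0.5176 -0.026   0.1137] ext [0.0514 0.0377 0.0134]
scene post 30 mid [ 0.5645 -0.1289  0.056 ] med [ 0.5655 -0.1293  0.0572] ext [0.0136 0.0097 0.0114]
scene knob 86 mid [ 0.5318 -0.0126  0.143 ] med [ 0.5349 -0.0149  0.1444] ext [0.0295 0.0297 0.0095]
scene ring 149 mid [ 0.5328 -0.0124  0.1079] med [ 0.547  -0.0257  0.1101] ext [0.0474 0.0514 0.0158]
trans cm [-14.6    0.09   2.29] rot deg [-0.1   0.03 25.9 ]
```

{"method": "move_arm", "body": {"rows": [{"translation":[-4,0,1],"rot":[0,0,6.5],"hand":0},{"translation":[-8,0,1.5],"rot":[0,0,13],"hand":0},{"translation":[-12,0.1,2],"rot":[0,0,20],"hand":0},{"translation":[-14.6,0.1,2.3],"rot":[0,0,26],"hand":0},{"translation":[-14.6,0.1,2.3],"rot":[0,0,26],"hand":0},{"translation":[-14.6,0.1,2.3],"rot":[0,0,26],"hand":0},{"translation":[-14.6,0.1,2.3],"rot":[0,0,26],"hand":0}]}}

```text
t: 9.08
eef_pos: [0.5293, -0.0116, 0.1983]
ee_rot: [3.14, -0.001, -1.743]
force: [-0.4, -0.1, 0.3]
width: 0.0876
gripper_force: 0.0
```

```bash
python3 -c "
from h import *
s=arm.get_state();print(s['q'],s['eef_pos'],s['moment'])
rel([.5305,-.012,.107],-100)"
```

```text
[ 3.48663975e-01  1.53810702e-01 -3.67511787e-01 -1.90546711e-04
 -1.05127274e+00 -5.20475595e-01] [ 0.5293229  -0.01159848  0.19834018] [-0.0056814   0.10436939  0.01106623]
trans cm [ 0.01 -0.14  9.13] rot deg [ 0.09 -0.04  0.15]
```

{"method": "move_arm", "body": {"rows": [{"translation":[0,-0.1,2.5],"rot":[0,0,0],"hand":0},{"translation":[0,-0.1,5],"rot":[0,0,0],"hand":0},{"translation":[0,-0.1,7],"rot":[0,0,0],"hand":0},{"translation":[0,-0.1,8.5],"rot":[0,0,0],"hand":0},{"translation":[0,-0.1,9.1],"rot":[0,0,0],"hand":0},{"translation":[0,-0.1,9.1],"rot":[0,0,0],"hand":0},{"translation":[0,-0.1,9.1],"rot":[0,0,0],"hand":0}]}}

```text
t: 9.67
eef_pos: [0.5312, -0.0127, 0.1084]
ee_rot: [3.141, -0.001, -1.746]
force: [-0.6, 0.2, -0.0]
width: 0.0877
gripper_force: 0.0
```

{"method": "move_arm", "body": {"rows": [{"translation":[0,0,0],"rot":[0,0,0],"hand":1},{"translation":[0,0,0],"rot":[0,0,0],"hand":1},{"translation":[0,0,0],"rot":[0,0,0],"hand":1},{"translation":[0,0,0],"rot":[0,0,0],"hand":1},{"translation":[0,0,0],"rot":[0,0,0],"hand":1}], "squeeze": 45}}

```text
t: 10.08
eef_pos: [0.5311, -0.012, 0.1088]
ee_rot: [-3.141, 0.0, -1.745]
force: [0.5, 0.2, 0.0]
width: 0.0599
gripper_force: 0.0
```

```bash
python3 -c "
from h import *
s=arm.get_state();print(s)"
```

```text
{'t': 10.0833, 'q': array([ 3.46847539e-01,  2.50734175e-01, -4.78109758e-01,  1.27232720e-05,
       -8.41058438e-01, -5.21557448e-01]), 'qd': array([ 0.00229071,  0.00388278, -0.00188288, -0.00162579,  0.00017291,
       -0.00018889]), 'joint_efforts': array([-3.04129394e-02, -4.37211156e+01,  2.32927787e+01,  5.56262702e+00,
       -7.01447992e-03,  2.06586541e-03]), 'eef_pos': array([ 0.53111154, -0.01197319,  0.10878807]), 'ee_rot': array([-3.14081283e+00,  4.37167883e-04, -1.74549759e+00]), 'force': array([0.49807173, 0.2271786 , 0.02927538]), 'moment': array([ 0.01945051,  0.11621388, -0.03480048]), 'gripper_force': 0.0, 'width': 0.05987834822697498}
```

{"method": "move_arm", "body": {"rows": [{"translation":[0,0,0],"rot":[0,0,0],"hand":1},{"translation":[0,0,0],"rot":[0,0,0],"hand":1},{"translation":[0,0,0],"rot":[0,0,0],"hand":1},{"translation":[0,0,0],"rot":[0,0,0],"hand":1}]}}

```text
t: 10.42
eef_pos: [0.5308, -0.012, 0.1085]
ee_rot: [3.142, 0.0, -1.746]
force: [-2.1, 1.3, 4.0]
width: 0.0487
gripper_force: 45.0
```

{"method": "move_arm", "body": {"rows": [{"translation":[0,0,0],"rot":[0,0,-4],"hand":1},{"translation":[0,0,0],"rot":[0,0,-8],"hand":1},{"translation":[0,0,0],"rot":[0,0,-12],"hand":1}]}}

```text
t: 10.67
eef_pos: [0.5312, -0.012, 0.1085]
ee_rot: [-3.141, 0.0, -1.533]
force: [-0.4, 0.4, 1.7]
width: 0.0488
gripper_force: 45.0
```

```bash
python3 -c "
from h import *
s=arm.get_state();print(s['ee_rot'],s['moment'],s['force'],s['width'])"
```

```text
[-3.14090055e+00  1.77782167e-04 -1.53323093e+00] [ 0.09006711  0.07243023 -0.30523712] [-0.40535647  0.42368587  1.65728922] 0.048800063053845
```

{"method": "move_arm", "body": {"rows": [{"translation":[0,0,0],"rot":[0,0,-6],"hand":1},{"translation":[0,0,0],"rot":[0,0,-12],"hand":1},{"translation":[0,0,0],"rot":[0,0,-18],"hand":1},{"translation":[0,0,0],"rot":[0,0,-24],"hand":1},{"translation":[0,0,0],"rot":[0,0,-30],"hand":1},{"translation":[0,0,0],"rot":[0,0,-36],"hand":1},{"translation":[0,0,0],"rot":[0,0,-42],"hand":1},{"translation":[0,0,0],"rot":[0,0,-42],"hand":1}]}}

```text
t: 11.33
eef_pos: [0.5325, -0.0115, 0.1086]
ee_rot: [-3.139, -0.001, -0.798]
force: [5.0, 2.3, -3.5]
width: 0.0489
gripper_force: 45.0
```

```bash
python3 -c "
from h import *
s=arm.get_state();print(s['ee_rot'],s['moment'],s['force'],s['width'])"
```

```text
[-3.13896727e+00 -1.49646853e-03 -7.97863568e-01] [ 0.63928138 -1.66081265  0.28486485] [ 5.04861653  2.32545947 -3.50954223] 0.04888279346582528
```

{"method": "move_arm", "body": {"rows": [{"translation":[0,0,0],"rot":[0,0,0],"hand":1},{"translation":[0,0,0],"rot":[0,0,0],"hand":1}]}}

```text
t: 11.5
eef_pos: [0.5325, -0.0115, 0.1086]
ee_rot: [-3.139, -0.002, -0.805]
force: [5.8, 1.6, -2.5]
width: 0.0492
gripper_force: 45.0
```

```bash
python3 -c "
from h import *
s=arm.get_state();print(s['ee_rot'],s['moment'],s['force'],s['width'])"
```

```text
[-3.13902497e+00 -1.59471641e-03 -8.05433022e-01] [ 0.57203155 -1.65110055  0.37617664] [ 5.75705812  1.61985109 -2.50637504] 0.04917092365595338
```

{"method": "move_arm", "body": {"rows": [{"translation":[0,0,0],"rot":[0,0,0],"hand":0.3},{"translation":[0,0,0],"rot":[0,0,0],"hand":0.3},{"translation":[0,0,0],"rot":[0,0,0],"hand":0.3},{"translation":[0,0,-1],"rot":[0,0,0],"hand":0.3},{"translation":[0,0,-2],"rot":[0,0,0],"hand":0.3},{"translation":[0,0,-3.2],"rot":[0,0,0],"hand":0.3},{"translation":[0,0,-3.2],"rot":[0,0,0],"hand":0.3}]}}

```text
t: 12.08
eef_pos: [0.5325, -0.0119, 0.1436]
ee_rot: [-3.138, -0.003, -0.803]
force: [1.7, 0.1, 0.8]
width: 0.0614
gripper_force: 0.0
```

```bash
python3 -c "
from h import *
s=arm.get_state();print(s['ee_rot'],s['moment'],s['force'],s['width'])
rel([.532,-.0115,.140],-46)"
```

```text
[-3.13803114e+00 -2.53896559e-03 -8.03085597e-01] [-0.00693609  0.01898602 -0.00555292] [1.7126662  0.06804688 0.77582832] 0.061386032954363415
trans cm [-0.06  0.01  0.36] rot deg [-0.2  -0.15 -0.01]
```

{"method": "move_arm", "body": {"rows": [{"translation":[0,0,0.3],"rot":[-0.2,-0.15,0],"hand":0.5},{"translation":[0,0,0.3],"rot":[-0.2,-0.15,0],"hand":1},{"translation":[0,0,0.3],"rot":[-0.2,-0.15,0],"hand":1},{"translation":[0,0,0.3],"rot":[-0.2,-0.15,0],"hand":1},{"translation":[0,0,0.3],"rot":[-0.2,-0.15,0],"hand":1},{"translation":[0,0,0.3],"rot":[-0.2,-0.15,0],"hand":1},{"translation":[0,0,0.3],"rot":[-0.2,-0.15,0],"hand":1},{"translation":[0,0,0.3],"rot":[-0.2,-0.15,0],"hand":1}], "squeeze": 40}}

```text
t: 12.75
eef_pos: [0.532, -0.011, 0.137]
ee_rot: [3.14, 0.002, -0.803]
force: [3.4, 5.0, -4.0]
width: 0.0269
gripper_force: 40.0
```

```bash
cat > st.py <<'E'
from h import *
s=arm.get_state();print('t',s['t'],'yaw',round(s['ee_rot'][2],4),'tilt',np.array(s['ee_rot'][:2]).round(4),'M',np.array(s['moment']).round(3),'F',np.array(s['force']).round(1),'pos',np.array(s['eef_pos']).round(4),'w',round(s['width'],4),'q6',round(s['q'][5],3))
E
python3 st.py
```

```text
t 12.75 yaw -0.803 tilt [3.1404e+00 2.4000e-03] M [ 1.567 -1.097  0.074] F [ 3.4  5.  -4. ] pos [ 0.532 -0.011  0.137] w 0.0269 q6 0.422
```

{"method": "move_arm", "body": {"rows": [{"translation":[0,0,0],"rot":[0,0,5],"hand":1},{"translation":[0,0,0],"rot":[0,0,10],"hand":1},{"translation":[0,0,0],"rot":[0,0,15],"hand":1},{"translation":[0,0,0],"rot":[0,0,20],"hand":1}]}}

```text
t: 13.08
eef_pos: [0.5316, -0.0112, 0.137]
ee_rot: [3.139, 0.002, -1.156]
force: [1.9, 3.3, -2.7]
width: 0.027
gripper_force: 40.0
```

```bash
python3 st.py
```

```text
t 13.0833 yaw -1.1562 tilt [3.1388e+00 1.7000e-03] M [ 1.36  -0.589  0.121] F [ 1.9  3.3 -2.7] pos [ 0.5316 -0.0112  0.137 ] w 0.027 q6 0.069
```

{"method": "move_arm", "body": {"rows": [{"translation":[0,0,0],"rot":[0,0,5],"hand":1},{"translation":[0,0,0],"rot":[0,0,10],"hand":1},{"translation":[0,0,0],"rot":[0,0,15],"hand":1},{"translation":[0,0,0],"rot":[0,0,20],"hand":1}]}}

```text
t: 13.42
eef_pos: [0.5312, -0.0113, 0.137]
ee_rot: [3.138, 0.001, -1.505]
force: [1.5, 4.3, -0.7]
width: 0.0268
gripper_force: 40.0
```

```bash
python3 st.py
```

```text
t 13.4167 yaw -1.5053 tilt [3.1377e+00 6.0000e-04] M [ 1.504 -0.016  0.067] F [ 1.5  4.3 -0.7] pos [ 0.5312 -0.0113  0.137 ] w 0.0268 q6 -0.28
```

```bash
cat > st.py <<'E'
from h import *
o=[]
for i in range(4):
    s=arm.get_state();o.append((s['moment'][2],s['joint_efforts'][5]))
    if i<3: arm.grab_frame('wrist')
o=np.array(o).round(3)
print('t',s['t'],'yaw',round(s['ee_rot'][2],4),'Mz',o[:,0],o[:,0].mean().round(3),'e6',o[:,1],'F',np.array(s['force']).round(1),'pos',np.array(s['eef_pos']).round(4),'w',round(s['width'],4))
E
python3 st.py
```

```text
t 13.5667 yaw -1.4992 Mz [ 0.067 -0.037 -0.114 -0.163] -0.062 e6 [ 1.61   1.201 -1.369 -0.536] F [ 0.4  4.7 -3.5] pos [ 0.5312 -0.0113  0.137 ] w 0.0269
```

{"method": "move_arm", "body": {"rows": [{"translation":[0,0,0],"rot":[0,0,2],"hand":1},{"translation":[0,0,0],"rot":[0,0,4],"hand":1},{"translation":[0,0,0],"rot":[0,0,6],"hand":1}]}}

```text
t: 13.82
eef_pos: [0.5311, -0.0114, 0.137]
ee_rot: [3.138, 0.0, -1.604]
force: [1.0, 5.9, -2.4]
width: 0.0271
gripper_force: 40.0
```

```bash
python3 st.py
```

```text
t 13.9667 yaw -1.6029 Mz [ 0.043  0.087 -0.004 -0.078] 0.012 e6 [ 0.587  0.298 -0.504 -0.124] F [-0.   6.1 -2.7] pos [ 0.5311 -0.0114  0.137 ] w 0.0272
```

{"method": "move_arm", "body": {"rows": [{"translation":[0,0,0],"rot":[0,0,2],"hand":1},{"translation":[0,0,0],"rot":[0,0,4],"hand":1},{"translation":[0,0,0],"rot":[0,0,6],"hand":1}]}}

```text
t: 14.22
eef_pos: [0.5309, -0.0113, 0.137]
ee_rot: [3.137, -0.0, -1.709]
force: [0.1, 5.8, -1.8]
width: 0.0269
gripper_force: 40.0
```

```bash
python3 st.py
```

```text
t 14.3667 yaw -1.7076 Mz [ 0.104 -0.004  0.031 -0.082] 0.012 e6 [ 0.585  0.301 -0.501 -0.121] F [ 0.4  6.1 -1.9] pos [ 0.531  -0.0113  0.137 ] w 0.0272
```

{"method": "move_arm", "body": {"rows": [{"translation":[0,0,0],"rot":[0,0,2],"hand":1},{"translation":[0,0,0],"rot":[0,0,4],"hand":1},{"translation":[0,0,0],"rot":[0,0,6],"hand":1}]}}

```text
t: 14.62
eef_pos: [0.5308, -0.0113, 0.137]
ee_rot: [3.137, -0.001, -1.814]
force: [-0.6, 6.8, -0.1]
width: 0.0273
gripper_force: 40.0
```

```bash
python3 st.py
```

```text
t 14.7667 yaw -1.8124 Mz [ 0.105  0.063 -0.017 -0.087] 0.016 e6 [ 0.584  0.3   -0.502 -0.122] F [-0.2  5.8 -1. ] pos [ 0.5309 -0.0113  0.137 ] w 0.0271
```

{"method": "move_arm", "body": {"rows": [{"translation":[0,0,0],"rot":[0,0,2],"hand":1},{"translation":[0,0,0],"rot":[0,0,4],"hand":1},{"translation":[0,0,0],"rot":[0,0,6],"hand":1}]}}

```text
t: 15.02
eef_pos: [0.5307, -0.0113, 0.137]
ee_rot: [3.137, -0.001, -1.918]
force: [-0.8, 7.1, -0.8]
width: 0.0272
gripper_force: 40.0
```

```bash
python3 st.py
```

```text
t 15.1667 yaw -1.9171 Mz [ 0.105 -0.016  0.002 -0.065] 0.006 e6 [ 0.582  0.298 -0.503 -0.124] F [-1.4  6.7 -1.2] pos [ 0.5307 -0.0113  0.137 ] w 0.0272
```

{"method": "move_arm", "body": {"rows": [{"translation":[0,0,0],"rot":[0,0,2],"hand":1},{"translation":[0,0,0],"rot":[0,0,4],"hand":1},{"translation":[0,0,0],"rot":[0,0,6],"hand":1}]}}

```text
t: 15.42
eef_pos: [0.5306, -0.0112, 0.137]
ee_rot: [3.137, -0.002, -2.023]
force: [-1.9, 7.6, -0.4]
width: 0.0272
gripper_force: 40.0
```

```bash
python3 st.py
```

```text
t 15.5667 yaw -2.0219 Mz [ 0.112  0.007 -0.062 -0.084] -0.007 e6 [ 0.58   0.296 -0.506 -0.126] F [-0.6  7.5 -0.4] pos [ 0.5306 -0.0112  0.137 ] w 0.0271
```

{"method": "move_arm", "body": {"rows": [{"translation":[0,0,0],"rot":[0,0,2],"hand":1},{"translation":[0,0,0],"rot":[0,0,4],"hand":1},{"translation":[0,0,0],"rot":[0,0,6],"hand":1}]}}

```text
t: 15.82
eef_pos: [0.5305, -0.0112, 0.137]
ee_rot: [3.137, -0.002, -2.128]
force: [-1.9, 8.1, 0.5]
width: 0.027
gripper_force: 40.0
```

```bash
python3 st.py
```

```text
t 15.9667 yaw -2.1266 Mz [ 0.115  0.102 -0.076 -0.074] 0.017 e6 [ 0.578  0.294 -0.508 -0.128] F [-1.5  8.1  0.4] pos [ 0.5305 -0.0111  0.137 ] w 0.027
```

{"method": "move_arm", "body": {"rows": [{"translation":[0,0,0],"rot":[0,0,2],"hand":1},{"translation":[0,0,0],"rot":[0,0,4],"hand":1},{"translation":[0,0,0],"rot":[0,0,6],"hand":1}]}}

```text
t: 16.22
eef_pos: [0.5304, -0.0111, 0.137]
ee_rot: [3.137, -0.002, -2.233]
force: [-4.2, 8.7, 0.7]
width: 0.0269
gripper_force: 40.0
```

```bash
python3 st.py
```

```text
t 16.3667 yaw -2.2314 Mz [ 0.145  0.082 -0.06  -0.029] 0.034 e6 [ 0.576  0.292 -0.51  -0.131] F [-2.1  7.   0.8] pos [ 0.5304 -0.0111  0.137 ] w 0.0273
```

{"method": "move_arm", "body": {"rows": [{"translation":[0,0,0],"rot":[0,0,2],"hand":1},{"translation":[0,0,0],"rot":[0,0,4],"hand":1},{"translation":[0,0,0],"rot":[0,0,6],"hand":1}]}}

```text
t: 16.62
eef_pos: [0.5303, -0.011, 0.137]
ee_rot: [3.137, -0.003, -2.337]
force: [-4.2, 9.8, 1.7]
width: 0.0272
gripper_force: 40.0
```

```bash
python3 st.py
```

```text
t 16.7667 yaw -2.3361 Mz [ 0.082  0.071 -0.082 -0.072] -0.0 e6 [ 0.575  0.29  -0.512 -0.132] F [-2.5  9.4  0.3] pos [ 0.5303 -0.011   0.137 ] w 0.0273
```

{"method": "move_arm", "body": {"rows": [{"translation":[0,0,0],"rot":[0,0,2],"hand":1},{"translation":[0,0,0],"rot":[0,0,4],"hand":1},{"translation":[0,0,0],"rot":[0,0,6],"hand":1}]}}

```text
t: 17.02
eef_pos: [0.5302, -0.0109, 0.137]
ee_rot: [3.137, -0.003, -2.442]
force: [-3.3, 10.3, 1.1]
width: 0.0271
gripper_force: 40.0
```

```bash
python3 st.py
```

```text
t 17.1667 yaw -2.4409 Mz [ 0.122  0.084 -0.062 -0.043] 0.025 e6 [ 0.573  0.288 -0.514 -0.134] F [-3.4  9.6  1.7] pos [ 0.5302 -0.0109  0.137 ] w 0.027
```

{"method": "move_arm", "body": {"rows": [{"translation":[0,0,0],"rot":[0,0,2],"hand":1},{"translation":[0,0,0],"rot":[0,0,4],"hand":1},{"translation":[0,0,0],"rot":[0,0,6],"hand":1}]}}

```text
t: 17.42
eef_pos: [0.5302, -0.0108, 0.137]
ee_rot: [3.138, -0.004, -2.547]
force: [-4.3, 10.1, 2.9]
width: 0.0273
gripper_force: 40.0
```

```bash
python3 st.py
```

```text
t 17.5667 yaw -2.5456 Mz [ 0.047  0.027 -0.002 -0.101] -0.007 e6 [ 0.571  0.286 -0.516 -0.136] F [-3.6 10.2  1.5] pos [ 0.5302 -0.0108  0.137 ] w 0.0268
```

{"method": "move_arm", "body": {"rows": [{"translation":[0,0,0],"rot":[0,0,2],"hand":1},{"translation":[0,0,0],"rot":[0,0,4],"hand":1},{"translation":[0,0,0],"rot":[0,0,6],"hand":1}]}}

```text
t: 17.82
eef_pos: [0.5301, -0.0107, 0.137]
ee_rot: [3.138, -0.004, -2.651]
force: [-4.8, 10.7, 2.0]
width: 0.0274
gripper_force: 40.0
```

```bash
python3 st.py
```

```text
t 17.9667 yaw -2.6503 Mz [ 0.128  0.064 -0.065 -0.074] 0.013 e6 [ 0.57   0.285 -0.517 -0.138] F [-4.6  9.8  1.8] pos [ 0.5301 -0.0107  0.137 ] w 0.0271
```

{"method": "move_arm", "body": {"rows": [{"translation":[0,0,0],"rot":[0,0,2],"hand":1},{"translation":[0,0,0],"rot":[0,0,4],"hand":1},{"translation":[0,0,0],"rot":[0,0,6],"hand":1}]}}

```text
t: 18.22
eef_pos: [0.5301, -0.0106, 0.137]
ee_rot: [3.138, -0.004, -2.756]
force: [-4.6, 12.8, 3.0]
width: 0.0277
gripper_force: 40.0
```

```bash
python3 st.py
```

```text
t 18.3667 yaw -2.755 Mz [ 0.137 -0.017  0.003 -0.097] 0.007 e6 [ 0.547  0.27  -0.53  -0.151] F [-4.9 11.6  2.1] pos [ 0.5301 -0.0106  0.137 ] w 0.0269
```

{"method": "move_arm", "body": {"rows": [{"translation":[0,0,0],"rot":[0,0,2],"hand":1},{"translation":[0,0,0],"rot":[0,0,4],"hand":1},{"translation":[0,0,0],"rot":[0,0,6],"hand":1}]}}

```text
t: 18.62
eef_pos: [0.53, -0.0105, 0.137]
ee_rot: [3.138, -0.005, -2.861]
force: [-5.6, 12.3, 2.2]
width: 0.027
gripper_force: 40.0
```

```bash
python3 st.py
```

```text
t 18.7667 yaw -2.8597 Mz [ 0.119  0.081  0.005 -0.018] 0.047 e6 [ 0.519  0.243 -0.556 -0.177] F [-5.9 11.6  2.6] pos [ 0.53   -0.0105  0.137 ] w 0.0271
```

{"method": "move_arm", "body": {"rows": [{"translation":[0,0,0],"rot":[0,0,2],"hand":1},{"translation":[0,0,0],"rot":[0,0,4],"hand":1},{"translation":[0,0,0],"rot":[0,0,6],"hand":1}]}}

```text
t: 19.02
eef_pos: [0.53, -0.0103, 0.137]
ee_rot: [3.139, -0.005, -2.966]
force: [-5.6, 13.4, 1.6]
width: 0.0273
gripper_force: 40.0
```

```bash
python3 st.py
```

```text
t 19.1667 yaw -2.9644 Mz [ 0.152  0.067 -0.047 -0.031] 0.035 e6 [ 0.491  0.215 -0.584 -0.205] F [-5.2 13.   3.5] pos [ 0.53   -0.0103  0.137 ] w 0.0273
```

{"method": "move_arm", "body": {"rows": [{"translation":[0,0,0],"rot":[0,0,2],"hand":1},{"translation":[0,0,0],"rot":[0,0,4],"hand":1},{"translation":[0,0,0],"rot":[0,0,4],"hand":1}]}}

```text
t: 19.42
eef_pos: [0.53, -0.0103, 0.137]
ee_rot: [3.139, -0.005, -3.036]
force: [-6.0, 13.0, 2.9]
width: 0.0272
gripper_force: 40.0
```

```bash
python3 st.py
```

```text
t 19.5667 yaw -3.0339 Mz [0.033 0.046 0.03  0.021] 0.032 e6 [-0.695 -0.327 -0.112 -0.054] F [-6.2 13.8  2.4] pos [ 0.53   -0.0102  0.137 ] w 0.027
```

{"method": "move_arm", "body": {"rows": [{"translation":[0,0,0],"rot":[0,0,0],"hand":0.5},{"translation":[0,0,0],"rot":[0,0,0],"hand":0.1},{"translation":[0,0,0],"rot":[0,0,0],"hand":0},{"translation":[0,0,0],"rot":[0,0,0],"hand":0},{"translation":[0,0,0],"rot":[0,0,0],"hand":0},{"translation":[0,0,0],"rot":[0,0,0],"hand":0},{"translation":[0,0,0],"rot":[0,0,0],"hand":0},{"translation":[0,0,0],"rot":[0,0,0],"hand":0}]}}

```text
t: 20.23
eef_pos: [0.5309, -0.0122, 0.1373]
ee_rot: [-3.141, -0.004, -3.037]
force: [0.5, -0.2, 1.1]
width: 0.0749
gripper_force: 0.0
```

```bash
python3 st.py; python3 -c "
from h import *
print(arm.get_state()['q'])
rel([.5325,-.0115,.1085],-35)"
```

```text
t 20.3833 yaw -3.0371 Mz [-0.001  0.028 -0.003 -0.015] 0.002 e6 [0.006 0.004 0.004 0.003] F [0.5 0.9 0.6] pos [ 0.5309 -0.0121  0.1373] w 0.0854
[ 3.45976418e-01  2.19436499e-01 -4.41132358e-01 -1.16751187e-03
 -9.14516944e-01 -1.81159176e+00]
trans cm [-0.18  0.05  2.88] rot deg [ 3.0000e-01 -1.2000e-01 -1.3901e+02]
```

{"method": "move_arm", "body": {"rows": [{"translation":[0,0.2,0],"rot":[0,0,-7],"hand":0},{"translation":[0,0.2,0],"rot":[0,0,-14],"hand":0},{"translation":[0,0.2,0],"rot":[0,0,-21],"hand":0},{"translation":[0,0.2,0],"rot":[0,0,-28],"hand":0},{"translation":[0,0.2,0],"rot":[0,0,-35],"hand":0},{"translation":[0,0.2,0],"rot":[0,0,-42],"hand":0},{"translation":[0,0.2,0],"rot":[0,0,-49],"hand":0},{"translation":[0,0.2,0],"rot":[0,0,-56],"hand":0}]}}

```text
t: 21.05
eef_pos: [0.5307, -0.0101, 0.1373]
ee_rot: [3.138, -0.003, -2.054]
force: [-0.2, 0.2, -0.1]
width: 0.0875
gripper_force: 0.0
```

{"method": "move_arm", "body": {"rows": [{"translation":[0,0,0],"rot":[0,0,-7],"hand":0},{"translation":[0,0,0],"rot":[0,0,-14],"hand":0},{"translation":[0,0,0],"rot":[0,0,-21],"hand":0},{"translation":[0,0,0],"rot":[0,0,-24],"hand":0},{"translation":[0,0,0],"rot":[0,0,-24],"hand":0}]}}

```text
t: 21.47
eef_pos: [0.5307, -0.0101, 0.1373]
ee_rot: [3.137, -0.001, -1.638]
force: [0.2, -0.3, 0.0]
width: 0.0877
gripper_force: 0.0
```

```bash
python3 st.py; python3 -c "
from h import *
rel([.5313,-.0097,.1085],-94)"
```

```text
t 21.6167 yaw -1.6432 Mz [-0.008  0.022  0.019  0.041] 0.019 e6 [1.255 0.694 0.245 0.059] F [-0.7  0.2 -0. ] pos [ 0.5307 -0.0101  0.1373] w 0.0878
trans cm [-0.05 -0.07  2.88] rot deg [ 0.25 -0.05 -0.15]
```

Before gripping the ring, I'll go down and close on it.

{"method": "move_arm", "body": {"rows": [{"translation":[0,0,1],"rot":[0.25,0,0],"hand":0.2},{"translation":[-0.05,-0.05,2],"rot":[0.25,0,0],"hand":0.3},{"translation":[-0.05,-0.05,2.9],"rot":[0.25,0,0],"hand":0.3},{"translation":[-0.05,-0.05,2.9],"rot":[0.25,0,0],"hand":0.3},{"translation":[-0.05,-0.05,2.9],"rot":[0.25,0,0],"hand":1},{"translation":[-0.05,-0.05,2.9],"rot":[0.25,0,0],"hand":1},{"translation":[-0.05,-0.05,2.9],"rot":[0.25,0,0],"hand":1},{"translation":[-0.05,-0.05,2.9],"rot":[0.25,0,0],"hand":1}], "squeeze": 50}}

```text
t: 22.28
eef_pos: [0.5312, -0.0096, 0.1085]
ee_rot: [-3.141, -0.001, -1.641]
force: [-0.1, -0.4, -0.3]
width: 0.0488
gripper_force: 50.0
```

```bash
python3 st.py
```

```text
t 22.4333 yaw -1.641 Mz [ 0.015 -0.048 -0.028 -0.066] -0.032 e6 [0.005 0.02  0.031 0.033] F [-1.5  0.6 -0.1] pos [ 0.5312 -0.0096  0.1086] w 0.0491
```

{"method": "move_arm", "body": {"rows": [{"translation":[0,0,0],"rot":[0,0,6],"hand":1},{"translation":[0,0,0],"rot":[0,0,12],"hand":1},{"translation":[0,0,0],"rot":[0,0,18],"hand":1},{"translation":[0,0,0],"rot":[0,0,24],"hand":1},{"translation":[0,0,0],"rot":[0,0,30],"hand":1},{"translation":[0,0,0],"rot":[0,0,36],"hand":1},{"translation":[0,0,0],"rot":[0,0,42],"hand":1},{"translation":[0,0,0],"rot":[0,0,48],"hand":1}]}}

```text
t: 23.1
eef_pos: [0.5314, -0.0097, 0.1086]
ee_rot: [-3.14, -0.0, -2.483]
force: [1.1, -0.6, -0.9]
width: 0.0488
gripper_force: 50.0
```

```bash
python3 st.py
```

```text
t 23.25 yaw -2.4763 Mz [ 0.526 -0.123 -0.124 -0.179] 0.025 e6 [ 1.578  1.353 -1.62  -0.68 ] F [ 0.8 -0.9 -1.3] pos [ 0.5314 -0.0097  0.1086] w 0.0488
```

{"method": "move_arm", "body": {"rows": [{"translation":[0,0,0],"rot":[0,0,3],"hand":1},{"translation":[0,0,0],"rot":[0,0,6],"hand":1},{"translation":[0,0,0],"rot":[0,0,8],"hand":1}]}}

```text
t: 23.5
eef_pos: [0.5314, -0.0097, 0.1085]
ee_rot: [-3.14, -0.0, -2.616]
force: [1.5, -1.3, 0.3]
width: 0.0489
gripper_force: 50.0
```

```bash
python3 st.py
```

```text
t 23.65 yaw -2.6148 Mz [0.522 0.27  0.046 0.062] 0.225 e6 [-0.116 -0.093 -0.667 -0.211] F [ 1.7 -1.7  0.3] pos [ 0.5314 -0.0097  0.1085] w 0.0489
```

{"method": "move_arm", "body": {"rows": [{"translation":[0,0,0],"rot":[0,0,2],"hand":1},{"translation":[0,0,0],"rot":[0,0,4],"hand":1},{"translation":[0,0,0],"rot":[0,0,4],"hand":1}]}}

```text
t: 23.9
eef_pos: [0.5314, -0.0097, 0.1085]
ee_rot: [-3.14, -0.0, -2.684]
force: [0.6, -3.1, -0.3]
width: 0.049
gripper_force: 50.0
```

```bash
python3 st.py
```

```text
t 24.05 yaw -2.6841 Mz [1.531 1.458 1.468 1.587] 1.511 e6 [-2.288 -1.759 -1.584 -1.565] F [ 2.2 -2.1  0.1] pos [ 0.5315 -0.0097  0.1085] w 0.0488
```

{"method": "move_arm", "body": {"rows": [{"translation":[0,0,0],"rot":[0,0,0],"hand":0.4},{"translation":[0,0,0],"rot":[0,0,0],"hand":0},{"translation":[0,0,0],"rot":[0,0,0],"hand":0},{"translation":[0,0,0],"rot":[0,0,0],"hand":0},{"translation":[0,0,-2],"rot":[0,0,0],"hand":0},{"translation":[0,0,-5],"rot":[0,0,0],"hand":0},{"translation":[0,0,-9],"rot":[0,0,0],"hand":0},{"translation":[0,0,-12],"rot":[0,0,0],"hand":0}]}}

```text
t: 24.72
eef_pos: [0.5311, -0.0096, 0.2307]
ee_rot: [-3.141, 0.0, -2.688]
force: [1.5, 0.7, 0.7]
width: 0.0868
gripper_force: 0.0
```

```bash
python3 st.py
```

```text
t 24.8667 yaw -2.6883 Mz [-0.014  0.042 -0.016  0.012] 0.006 e6 [-0.006 -0.01  -0.002  0.005] F [-0.5 -0.4 -0.9] pos [ 0.5323 -0.0091  0.2311] w 0.0877
```

```bash
python3 - <<'E'
from dep import *
c=cam('scene');im,d=arm.grab_frame('scene');P,ok=cloud(c,d);cl(P,ok,[.563,-.123],.02,.05,.07,'post')
for l in ['tray_post','pawl_tip','work','foot']:
    for r in arm.pinpoint(l,'scene')[:3]: print(l,round(r['p'],2),w(c,r['point']).round(4))
save(cv2.resize(im[160:300,150:340],None,fx=4,fy=4,interpolation=cv2.INTER_CUBIC),'end.png')
E
```

```text
post 28 mid [ 0.5641 -0.1291  0.0559] med [ 0.5642 -0.1294  0.0577] ext [0.0138 0.0112 0.0115]
tray_post 0.9 [ 0.5644 -0.1279  0.0593]
pawl_tip 0.4 [ 0.5729 -0.0133  0.0181]
work 0.84 [ 5.650e-01 -2.647e-01  1.000e-04]
work 0.68 [ 0.5346 -0.0192  0.0197]
work 0.52 [ 0.3339 -0.0802  0.0015]
foot 0.45 [ 0.5303 -0.0114  0.0388]
foot 0.39 [0.4267 0.3475 0.0005]
foot 0.17 [ 0.53   -0.0136 -0.0017]
```

View pics/end.png

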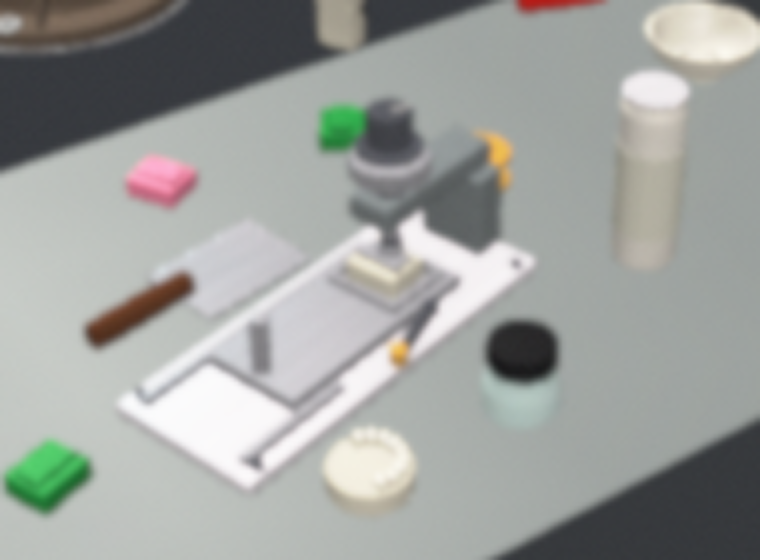

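The crop shows the foot at (390,248) down on the casting at (385,270), the tray in with its post at (260,345), and the pawl at (420,325) behind the tooth. The bystanders stand untouched.

```bash
python3 -c "
from h import *
print(arm.job_done())"
```

```text
the job is handed in; nothing more can be done
None
```

I've handed the job in: the tray is latched behind the pawl, the foot bears on the casting at an estimated 25 N (from the knob torque, before the notch's ±10 N), the lock ring is turned back to its hard stop, and nothing else on the bench was touched.

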